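# Hang the long parts bin on the bench rail

## Robot

A 6-joint arm with a two-finger parallel gripper is mounted at the origin on a cart in front of the work surface, level with it; the furniture and walls round the work are solid. World frame = base frame: x ahead of the robot, y to its left, z up, the work surface at z = 0. Lengths are in m, angles in rad, forces in N, time in s.
With the tool pointing down it reaches from about 0.325 to 0.775 m from the base axis. Payload 5.5 kg.
Tool frame: the origin (TCP) lies midway between the tips of the shut fingers; the grasp point (between the pads) lies 19 mm behind it; y points along the fingers, z is the direction in which the jaws open and shut, and the axes are right-handed (so a half turn about y gives the same grasp; the last joint's range is limited). The gripper opens to 85 mm and grips with 20 to 120 N. Pads are 22 mm wide; open, the fingers measure 114 mm over their backs; the gripper's body (76 mm by 85 mm) begins 54 mm behind the grasp point. The pads swing forward as they close: fully open they stand 13 mm farther back than shut.
Start: joints at [-1.189, 0.091, 1.231, -0, 1.82, -0.057], TCP at [0.255, -0.543, 0.231] pointing down, gripper open.
Joint ranges: [-2.87, 2.87], [-0.86, 2.18], [0.17, 2.46], [-1.51, 4.65], [0.06, 2.69], [-2.65, 2.65]. Speed limits (rad/s): [2.57, 2.57, 3.01, 3.14, 3.14, 3.14].

## Interface

Orientations are given as a unit quaternion [w, x, y, z].
In Python, from bench import ctrl gives the robot as it stands.
- The arm moves only by the shell command python3 -m inch 'ROWS' [FORCE]. ROWS is JSON, a list of rows, each a list of 3 entries, a list of its own where there are three numbers: the shift along the tool's x, y, z in m, then the turn about the tool's y in rad, then the closure, from 0 (fully open) to 1 (shut). A call has 1 to 10 rows; each row is the pose to reach, as a shift and turn from the pose commanded when the call began, along the tool's axes at that moment; what a row does not reach only later rows make up. A row lasts 1/8 s, in which the tool goes at most 62.5 mm and 10.7 degrees, less where a joint would pass 70% of its speed; a pose out of reach is approached as far as the arm can. A call with a gripper value outside its range is refused whole. The fingers move at their own pace and stop on an object; FORCE is the grip in N (left out, the last holds). Time passes only in rows, so rows that repeat a pose let the fingers close. It gives the time, the measured TCP pose, the force and the opening at its end, in the units of the state.
- ctrl.read_state(): the state, without advancing time (a new reading comes with each control period).
- ctrl.read_camera(name): name is "scene" or "top"; returns a dict with "frame" (400x640x3 uint8, red, green, blue), "intrinsics" (3x3 intrinsics, pixels), "R" (3x3) and "t" (3): a world point X has camera coordinates R X + t. Camera axes: x right, y down, z forward; pixel columns grow to the right and rows downward; lengths in m; the calibration is good to about 2 mm. A picture is of the moment at which its call begins. There is no depth.
- ctrl.finish_job(): hands the job in, once; it reports no verdict.
Trained networks look in the newest picture that a camera, given by its name, has taken for a name from the list of things; names that differ only in an ending like _2 or _b are one class to them, and where a whole thing is asked for, a point or a joint stands for the part that bears it (a point fixed in the world has none). Each returns a list of dicts, best first, with "conf" (0 to 1); they miss things now and then, are a little off and sometimes report something else, mostly with a low value. They report only what shows in the picture. A call takes as long as a camera call. They do not tell look-alikes from the thing itself.
- ctrl.spot_in(name, camera): "bbox" ([left, top, width, height] in pixels, round what is visible of it).
- ctrl.cut_out(name, camera): "pixels" (400x640 bool, what is visible of it) and "bbox" ([left, top, width, height] in pixels, round what is visible of it).
- ctrl.place_of(name, camera): "uv" ([column, row] in pixels: a listed point, or the origin of a listed thing).
The state is a dict: "clock": time; "joint_pos": joint angles; "qvel": joint speeds; "joint_torque": joint torques, N m; "eef_pos": TCP position; "tcp_rot": TCP orientation; "wrist_force": force on the tool from outside, world axes, zero at the start; "torque": the same for the moment, N m; "gripper_width": opening from 0.0 (shut) to 1.0 (fully open).
Only numpy, scipy, OpenCV 4.12 (cv2) and the standard library are available. Lean on these libraries where they do the work, as an engineer would, in place of code of your own. Each camera call takes 0.05 s, during which the arm holds its last target.

## Task

Hang the longer of the two grey lipped bins on the rail of the bench stand, at about the middle of the rail. Carry it with its nose raised about 20 degrees, hook its lip over the rail like that, then swing the nose down until the bin hangs level with its back flat against the panel, and let go gently. Leave the shorter bin where it stands.

Things in the scene. Friction and masses are not known exactly. Their poses are not given: they have to be found in the camera images.
- long_bin_mid (a point): The bin to hang: open grey plastic bin, 100 mm long (x), 54 mm wide over its upright side walls (y), these 60 mm high, 4 mm thick; about 0.15 kg. Point in its middle, 30 mm above its underside, which stands on the bench (z = 0). x points from the nose (low front wall, 36 mm, paper label) to the back, z up. Grasp it across the side walls from above. The back carries the lip (see long_bin_lip).
- long_bin_lip (a point): Point in the gap of the long bin's lip where the rail's axis comes to lie, 66 mm behind and 30 mm above long_bin_mid; same axes. The lip is a 4 mm plate as wide as the bin, running 28 mm back from the back face, with a 4 mm tip turned 18 mm down; the gap is 24 mm, open below. The point is 16 mm behind the back face, 8 mm before the tip, 6 mm under the plate.
- short_bin_mid (a point): The other grey bin, to be left alone: same section and lip but only 60 mm long. Point in its middle, 30 mm above its underside; same axes. The two bins may stand in either order. Behind the bins stands a tall machine, its face at about x = 0.55 and beyond, for y > 0: lift the bin straight up and carry it to the right on the near side of this.
- rail_mid (a point): Middle of the axis of the rail, a 12 mm round bar, 135 mm above the bench, 210 mm between two posts (tops 12 mm above the axis), on a fixed stand. y along the rail, z up; bins hang on its -x side, noses to -x. A grey panel below it, front 15 mm to -x of the axis, top edge 30 mm below the axis, stops the bin's back. Hung, the lip lies on the rail, the bin's axes nearly along these.
There are look-alikes about, which are no part of the job. Leave any green look-alike of the part that bears long_bin_mid alone.

How it is judged:
On the way:
1. the long bin's lip is over the rail while its nose is still raised by more than 10 degrees (x of long_bin_lip in the frame of rail_mid between -0.014 and 0.012 m and z of long_bin_lip in the frame of rail_mid between -0.01 and 0.011 m and angle between long_bin_mid's own z axis and vertical above 0.175 rad), for 0.1 s.
At the end, for the whole second after the job is handed in: The long bin hangs at rest by its lip on the rail, its lip within 30 mm of the rail's middle, its z axis within 10 degrees of vertical and its y axis within 10 degrees of the rail's; the short bin still stands where it was (x of long_bin_lip in the frame of rail_mid between -0.012 and 0.012 m and z of long_bin_lip in the frame of rail_mid between -0.008 and 0.006 m and y of long_bin_lip in the frame of rail_mid between -0.03 and 0.03 m and angle between long_bin_mid's own z axis and vertical below 0.17 rad and angle between the y axis of long_bin_mid and the y axis of rail_mid, either way round below 0.17 rad and linear speed of long_bin below 0.02 m/s); the robot touches nothing.
It fails at once if the short bin is displaced by more than 30 mm (distance of short_bin_mid from where it was at the start of the episode above 0.03 m).
It also fails if it takes over 54 s, if anything falls off the work surface, if the arm or the gripper's body presses on something with over 40 N, if the wrist force passes 120 N, or if a joint passes its speed limit or range.

## Working session

There is one attempt and no reset: what is moved stays moved. The work goes in short steps, Python scripts to look and compute and a shell command to move; the robot and the scene stay as the last step left them, time stands still between calls to the robot, and variables do not carry over. Pictures are saved under pics/ and viewed, and the job is handed in when it is done.

```bash
ls; mkdir -p pics
python3 - <<'E'
from bench import ctrl
import cv2
s=ctrl.read_state()
for k,v in s.items(): print(k,v)
for c in ("scene","top"):
    d=ctrl.read_camera(c)
    cv2.imwrite(f"pics/{c}0.png",d["frame"][:,:,::-1])
    print(c,d["intrinsics"],d["R"],d["t"])
    for n in ("long_bin_mid","long_bin_lip","short_bin_mid","rail_mid"):
        try:
            for r in ctrl.place_of(n,c): print(c,n,"uv",r)
            if n!="rail_mid":
              for r in ctrl.spot_in(n,c): print(c,n,"bb",r)
        except Exception as e: print(n,e)
E
```

```text
pics
clock 0.0
joint_pos [-1.18875439e+00  9.18407729e-02  1.23188380e+00  2.66154751e-05
  1.81977918e+00 -5.67444604e-02]
qvel [ 0.00077671  0.00070856  0.00094584 -0.00091622  0.00037331  0.00086225]
joint_torque [ 1.79143481e-03 -4.58733594e+01 -4.18024850e+01 -1.61031414e-05
  1.16550564e-02  5.58607701e-05]
eef_pos [ 0.25478384 -0.5429126   0.23016286]
tcp_rot [ 0.15379466 -0.15399548  0.69082463 -0.68948816]
wrist_force [-0.9152448   1.06647207  0.77130832]
torque [ 0.02707562  0.02683412 -0.04855195]
gripper_width 1.003353276222203
scene [[502.80822901   0.         322.8123948 ]
 [  0.         502.80822901 207.65867347]
 [  0.           0.           1.        ]] [[-0.58548074 -0.81066872  0.00534127]
 [-0.46620884  0.33130039 -0.82029834]
 [ 0.66322064 -0.48275903 -0.57191092]] [0.50207827 0.2562149  1.42140462]
scene long_bin_mid uv {'uv': [206.6, 292.8], 'conf': 0.78}
scene long_bin_mid uv {'uv': [351.7, 231.3], 'conf': 0.58}
scene long_bin_mid bb {'bbox': [329.1, 212.2, 39.2, 34.9], 'conf': 0.78}
scene long_bin_mid bb {'bbox': [173.9, 271.6, 55.2, 42.1], 'conf': 0.63}
scen
[... 720 characters left out ...]
 0.74}
top long_bin_mid uv {'uv': [204.6, 217.4], 'conf': 0.71}
top long_bin_mid bb {'bbox': [185.1, 196.2, 36.5, 35.8], 'conf': 0.76}
top long_bin_mid bb {'bbox': [326.6, 201.6, 14.8, 34.2], 'conf': 0.71}
top long_bin_lip uv {'uv': [193.1, 196.8], 'conf': 0.71}
top long_bin_lip uv {'uv': [332.2, 202.8], 'conf': 0.64}
top long_bin_lip uv {'uv': [368.7, 223.1], 'conf': 0.46}
top long_bin_lip bb {'bbox': [326.2, 201.1, 11.5, 32.7], 'conf': 0.87}
top long_bin_lip bb {'bbox': [185.7, 195.1, 32.9, 33.2], 'conf': 0.79}
top short_bin_mid uv {'uv': [366.6, 220.6], 'conf': 0.63}
top short_bin_mid bb {'bbox': [357.2, 206.9, 18.3, 26.6], 'conf': 0.8}
top rail_mid uv {'uv': [448.0, 180.3], 'conf': 0.61}
```

View pics/scene0.png

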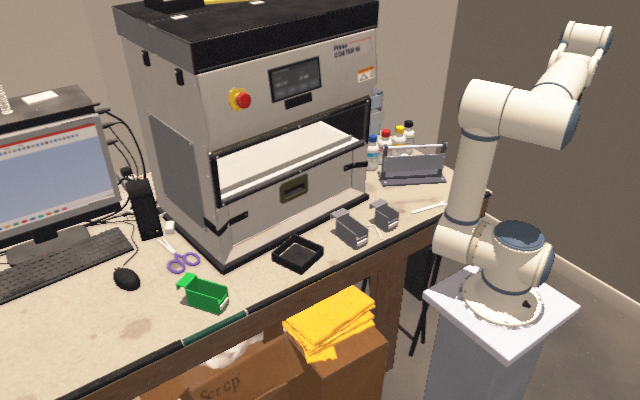

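View pics/top0.png

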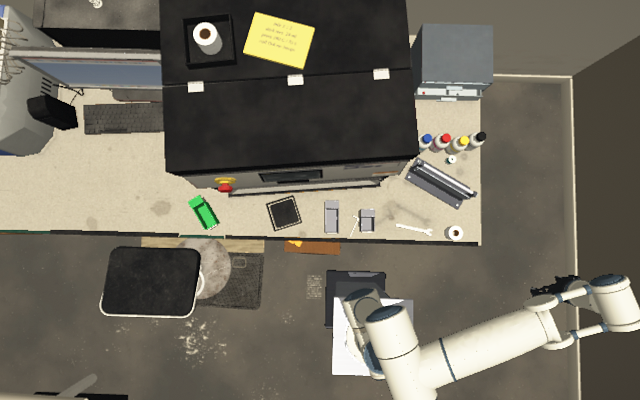

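Run:
```python
import cv2
a=cv2.imread("pics/scene0.png")[190:260,310:410]
b=cv2.imread("pics/top0.png")[165:245,310:480]
cv2.imwrite("pics/cs.png",cv2.resize(a,None,fx=7,fy=7,interpolation=2))
cv2.imwrite("pics/ct.png",cv2.resize(b,None,fx=4.6,fy=4.6,interpolation=2))
```

```text
(no output)
```

View pics/cs.png

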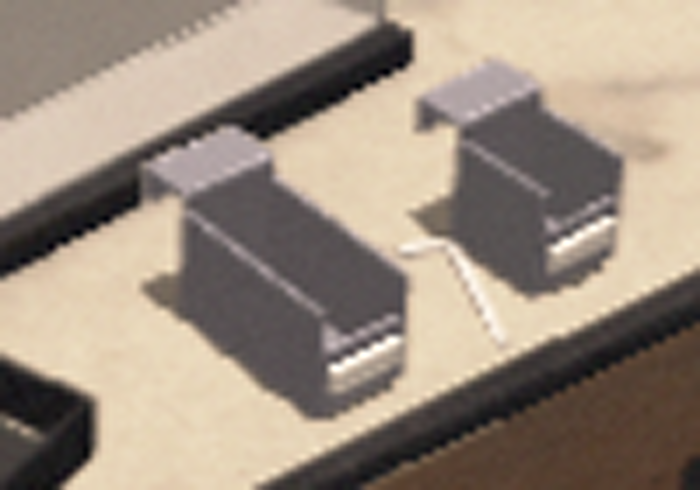

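View pics/ct.png

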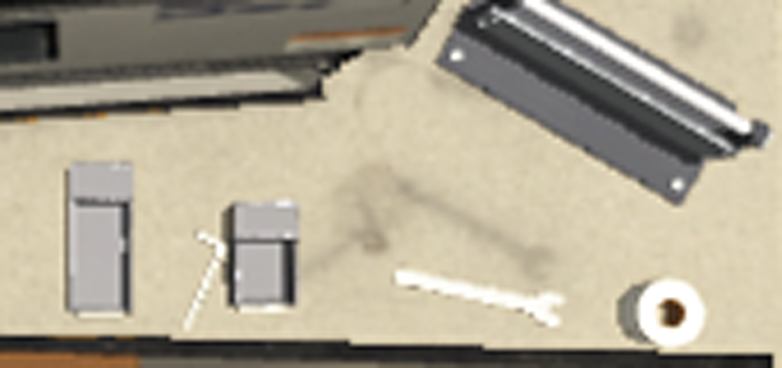

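Candidates: the grey bin at top (331,218) / scene (350,229) is long. The grey bin at top (367,220) / scene (384,215) is the short one. The green look-alike is at top (204,213) / scene (205,293). The close crops confirm that the left grey bin is the long one: about 33 px long against 23, with nose and label towards the robot. The rail stand is at top (440,183) / scene (413,163). Next I'll zoom in on the rail and the bin for fitting.

Run:
```python
import cv2
def crop(f,o,x0,y0,w,h,s):
    a=cv2.imread(f)[y0:y0+h,x0:x0+w]; a=cv2.resize(a,None,fx=s,fy=s,interpolation=cv2.INTER_CUBIC)
    for i in range(0,w,10): cv2.line(a,(i*s,0),(i*s,6),(0,0,255),1); cv2.putText(a,str(x0+i),(i*s,16),0,.35,(0,0,255),1)
    for i in range(0,h,10): cv2.line(a,(0,i*s),(6,i*s),(0,0,255),1); cv2.putText(a,str(y0+i),(8,i*s+4),0,.35,(0,0,255),1)
    cv2.imwrite(o,a)
crop("pics/scene0.png","pics/rs.png",370,130,80,60,10)
crop("pics/top0.png","pics/rt.png",400,150,80,60,10)
crop("pics/scene0.png","pics/bs.png",320,195,60,60,10)
crop("pics/top0.png","pics/bt.png",310,190,60,50,12)
```

```text
(no output)
```

View pics/rs.png

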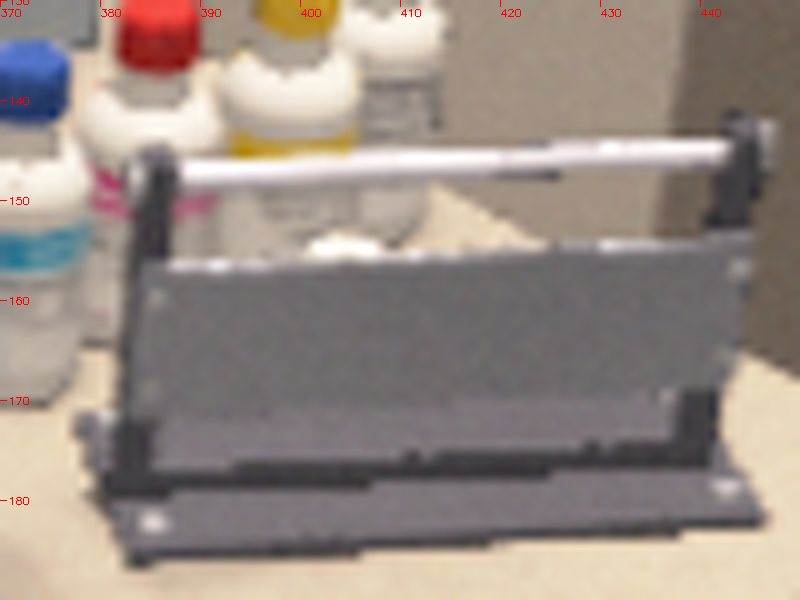

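View pics/rt.png

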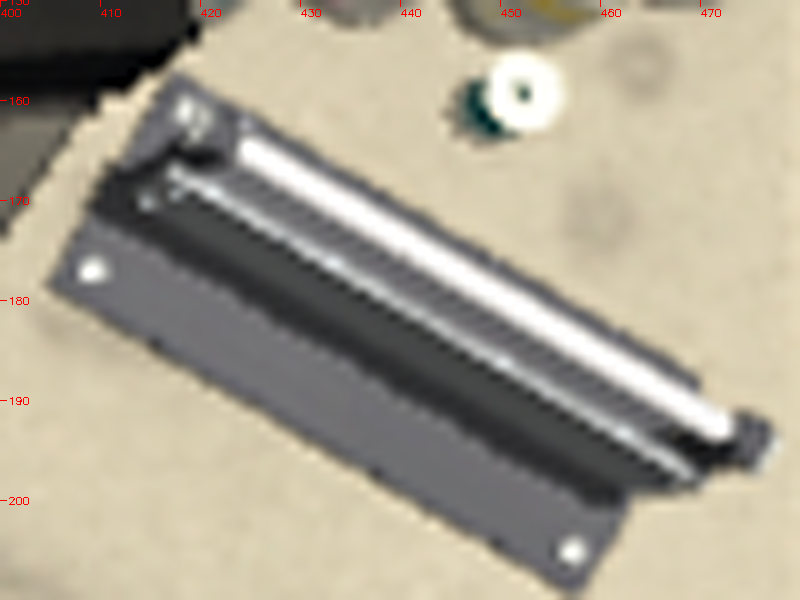

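View pics/bs.png

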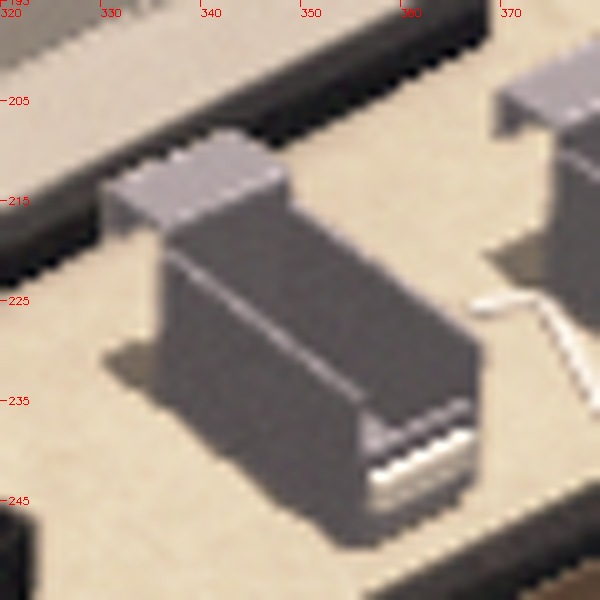

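View pics/bt.png

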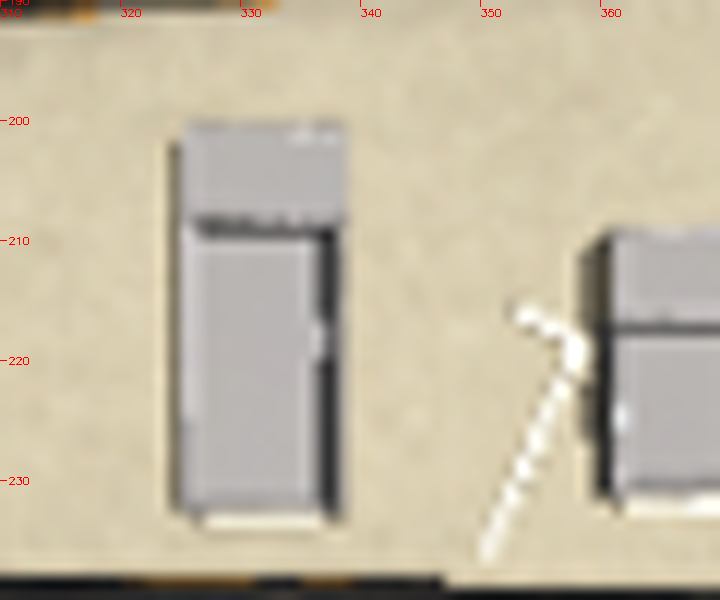

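```bash
cat > h.py <<'E'
import numpy as np, cv2
from scipy.optimize import least_squares
from bench import ctrl
def proj(c,P):
    q=np.atleast_2d(P)@c["R"].T+c["t"]; q=q@c["intrinsics"].T
    return q[:,:2]/q[:,2:]
def pose(p,P):  # x,y,yaw
    c,s=np.cos(p[2]),np.sin(p[2]); P=np.atleast_2d(P).astype(float)
    return np.c_[p[0]+c*P[:,0]-s*P[:,1], p[1]+s*P[:,0]+c*P[:,1], P[:,2]]
def fit(obs,cams,p0):
    w={"scene":502/1.4,"top":395/1.5}
    f=lambda p: np.concatenate([((proj(cams[c],pose(p,np.array(P)/1e3))-np.array(uv)+0.5)).ravel() for c,P,uv in obs])
    r=least_squares(f,p0,loss="soft_l1"); return r.x,f(r.x).reshape(-1,2)
E
python3 - <<'E'
from h import *
cams={c:ctrl.read_camera(c) for c in("scene","top")}
bin=[("scene",(78,27,70),(330.5,213)),("scene",(78,-27,70),(343.5,208.2)),("scene",(50,-27,70),(349,212.7)),("scene",(50,27,70),(336.3,217.5)),
("scene",(-50,27,60),(356,235.5)),("scene",(-50,-27,60),(368.3,229.5)),("scene",(-50,27,0),(355.5,249.5)),("scene",(-50,-27,0),(367.5,243.5)),("scene",(50,27,0),(336,234)),
("top",(78,27,70),(325,200)),("top",(78,-27,70),(338.7,200)),("top",(-50,27,60),(324.3,233)),("top",(-50,-27,60),(338.2,233))]
p,r=fit(bin,cams,[.4,0,0]); print(p.round(4)); print(r.round(1).tolist())
rail=[("scene",(0,105,135),(387.5,147.3)),("scene",(0,-105,135),(442.8,145.2)),("top",(0,105,135),(424.2,165)),("top",(0,-105,135),(473,192.7))]
q,r=fit(rail,cams,[.5,-.3,-.5]); print(q.round(4)); print(r.round(1).tolist())
for c in cams: print(c,proj(cams[c],[[*q[:2],.135]]), proj(cams[c],pose(p,[[0,0,.03],[.066,0,.06]])))
E
```

```text
[0.4568 0.1762 0.0164]
[[0.1, 0.5], [0.1, -0.3], [-0.1, -0.9], [-0.4, 0.1], [-0.3, -0.0], [0.6, -0.3], [-0.6, 0.9], [0.3, 0.5], [-0.5, 0.8], [0.1, -0.1], [0.3, 0.1], [0.4, -0.2], [0.4, -0.0]]
[ 0.6236 -0.2555 -0.5066]
[[0.5, 0.8], [-0.1, 0.1], [-0.1, -0.6], [0.1, 0.0]]
scene [[414.97282874 146.20464623]] [[351.31384603 231.54207656]
 [338.85660943 214.3806831 ]]
top [[448.01034012 178.01760336]] [[331.05921157 219.72380761]
 [331.44328675 202.73572736]]
```

```bash
cat >> h.py <<'E'
from scipy.spatial.transform import Rotation as Ro
def tool(s=None):
    s=s or ctrl.read_state(); w,x,y,z=s["tcp_rot"]; return np.array(s["eef_pos"]),Ro.from_quat([x,y,z,w]).as_matrix()
def go(target,yawz=None):
    p,R=tool(); d=R.T@(np.array(target)-p); print("tool shift",d.round(4),"tool z yaw",np.degrees(np.arctan2(R[1,2],R[0,2])).round(2),"ydir",R[:,1].round(3))
    if yawz is not None:
        a=np.arctan2(R[1,2],R[0,2]); t=-((yawz-a+np.pi)%(2*np.pi)-np.pi); print("turn",t.round(4))
E
python3 -c "
from h import *
go([.449,.176,.20],-np.pi/2+.0164)"
```

```text
tool shift [-0.4812  0.0313 -0.5686] tool z yaw -64.86 ydir [ 0.  0. -1.]
turn 0.4224
```

```bash
python3 -m inch '[[[-0.24,0.015,-0.284],0.2,0],[[-0.24,0.015,-0.284],0.2,0],[[-0.24,0.015,-0.284],0.2,0],[[-0.24,0.015,-0.284],0.2,0],[[-0.481,0.031,-0.569],0.422,0],[[-0.481,0.031,-0.569],0.422,0],[[-0.481,0.031,-0.569],0.422,0],[[-0.481,0.031,-0.569],0.422,0],[[-0.481,0.031,-0.569],0.422,0],[[-0.481,0.031,-0.569],0.422,0]]' 20; python3 -c "
from h import *
go([.449,.176,.20],-np.pi/2+.0164)"
```

```text
clock: 2.15
eef_pos: [0.4155, 0.0542, 0.2061]
tcp_rot: [-0.007, 0.005, -0.707, 0.707]
wrist_force: [0.6, 0.0, -0.7]
gripper_width: 0.997
tool shift [-0.0355  0.0062 -0.1212] tool z yaw -89.04 ydir [ 0.002 -0.    -1.   ]
turn 0.0004
```

```bash
python3 -m inch '[[[-0.035,0.006,-0.121],0,0],[[-0.035,0.006,-0.121],0,0],[[-0.035,0.006,-0.121],0,0],[[-0.035,0.006,-0.121],0,0]]'
python3 - <<'E'
from h import *
go([.449,.176,.024],-np.pi/2+.0164)
for c in("scene","top"):
    f=ctrl.read_camera(c)["frame"][:,:,::-1]
    x,y,w,h=(300,150,130,110) if c=="scene" else (270,150,130,110)
    cv2.imwrite(f"pics/a_{c}.png",cv2.resize(f[y:y+h,x:x+w],None,fx=5,fy=5))
E
```

```text
clock: 2.65
eef_pos: [0.4481, 0.1736, 0.1997]
tcp_rot: [-0.006, 0.006, -0.707, 0.707]
wrist_force: [1.0, -0.4, 0.7]
gripper_width: 0.999
tool shift [-0.001   0.1757 -0.0025] tool z yaw -88.99 ydir [-0.    -0.001 -1.   ]
turn 0.0012
```

View pics/a_scene.png

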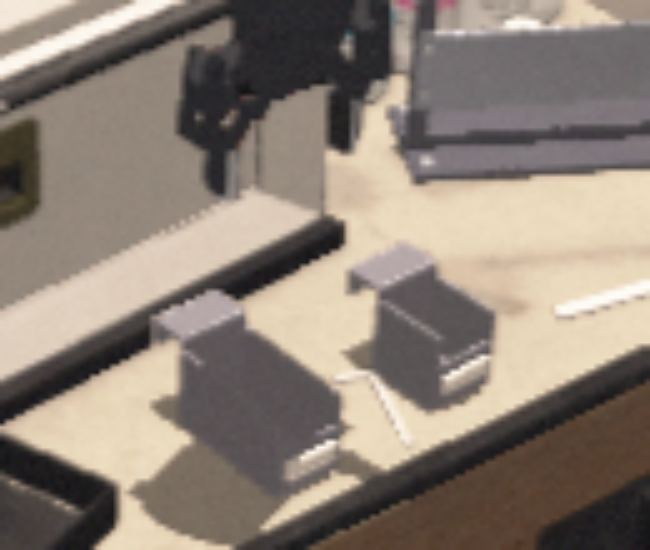

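View pics/a_top.png

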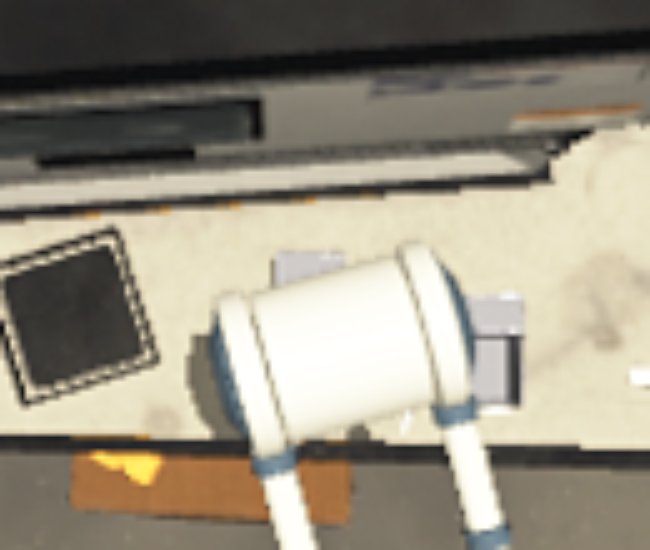

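The gripper hangs above the long bin in the scene view (fingers near scene pixel (341,185), bin at (350,230)), clear of the press and of the short bin. Next I descend and grip.

```bash
python3 -m inch '[[[-0.001,0.05,-0.0025],0,0],[[-0.001,0.1,-0.0025],0,0],[[-0.001,0.14,-0.0025],0,0],[[-0.001,0.16,-0.0025],0,0],[[-0.001,0.176,-0.0025],0,0],[[-0.001,0.176,-0.0025],0,0],[[-0.001,0.176,-0.0025],0,0]]'; python3 -c "
from h import *
go([.449,.176,.024],-np.pi/2+.0164)"
python3 -m inch '[[[0,0,0],0,0.3],[[0,0,0],0,0.6],[[0,0,0],0,1],[[0,0,0],0,1],[[0,0,0],0,1],[[0,0,0],0,1],[[0,0,0],0,1],[[0,0,0],0,1]]' 20
```

```text
clock: 3.62
eef_pos: [0.4501, 0.1761, 0.0251]
tcp_rot: [0.006, -0.005, 0.707, -0.707]
wrist_force: [0.1, -0.2, -0.3]
gripper_width: 0.996
tool shift [0.0011 0.0011 0.0001] tool z yaw -89.08 ydir [ 0.002  0.001 -1.   ]
turn -0.0003
clock: 4.62
eef_pos: [0.4498, 0.1765, 0.0247]
tcp_rot: [0.007, -0.005, 0.707, -0.707]
wrist_force: [-0.5, 0.2, 4.3]
gripper_width: 0.63
```

```bash
python3 -m inch '[[[0,-0.02,0],0,1],[[0,-0.05,0],0,1],[[0,-0.08,0],0,1],[[0,-0.12,0],0,1],[[0,-0.12,0],0,1],[[0,-0.12,0],0,1]]'
python3 - <<'E'
from h import *
print(ctrl.read_state()["torque"])
for c in("scene",):
    f=ctrl.read_camera(c)["frame"][:,:,::-1]
    x,y,w,h=(300,130,100,110)
    cv2.imwrite(f"pics/b_{c}.png",cv2.resize(f[y:y+h,x:x+w],None,fx=5,fy=5))
E
```

```text
clock: 5.38
eef_pos: [0.4488, 0.1761, 0.1425]
tcp_rot: [-0.005, 0.007, -0.707, 0.707]
wrist_force: [-0.0, -0.1, -1.8]
gripper_width: 0.627
[0.02330967 0.06612157 0.00693454]
```

View pics/b_scene.png

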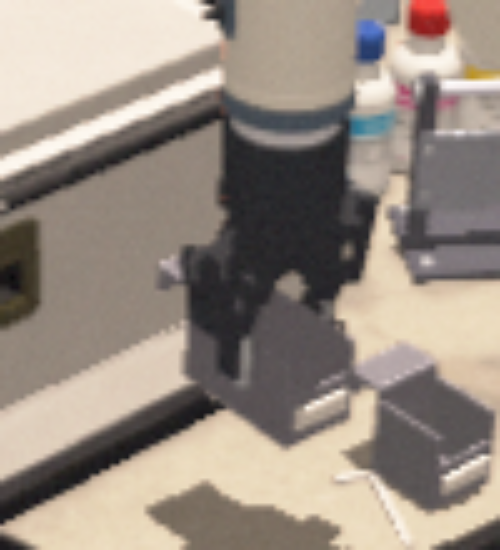

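```bash
cat >> h.py <<'E'
def binpts(T,th,yaw,P):  # mid position T, nose-up th, yaw ; P mm relative to underside-centre frame
    P=np.array(P,float)/1e3-[0,0,.03]
    return (Ro.from_euler("ZY",[yaw,th]).as_matrix()@P.T).T+T
def fitp(obs,cams,p0,yaw):
    f=lambda p: np.concatenate([(proj(cams[c],binpts(p[:3],p[3],yaw,[P]))-np.array(uv)+0.5).ravel() for c,P,uv in obs])
    r=least_squares(f,p0,loss="soft_l1"); return r.x,f(r.x).reshape(-1,2)
E
python3 - <<'E'
from h import *
c={"scene":ctrl.read_camera("scene")}
obs=[("scene",(-50,27,0),(357.6,219)),("scene",(-50,-27,0),(370.4,213.2)),("scene",(-50,-27,60),(371,201)),("scene",(50,27,0),(337.4,205.6)),("scene",(78,27,70),(331.6,182.6))]
p,r=fitp(obs,c,[.457,.176,.15,0.1],.016); print(p.round(4),np.degrees(p[3])); print(r.round(1).tolist())
# overlay
f=c["scene"]["frame"][:,:,::-1][130:240,300:400].copy(); f=cv2.resize(f,None,fx=7,fy=7)
for th,col in((p[3],(0,255,0)),):
  E=[(x,y,z) for x in(-50,50) for y in(-27,27) for z in(0,60)]
  for a in E:
    for b in E:
      if sum(i!=j for i,j in zip(a,b))==1:
        q=(proj(c["scene"],binpts(p[:3],th,.016,[a,b]))+.5-[300,130])*7
        cv2.line(f,*[tuple(int(v) for v in k) for k in q],col,1)
cv2.imwrite("pics/b_ov.png",f[:600])
E
```

```text
[0.4792 0.1549 0.1281 0.0114] 0.6544355000052957
[[-0.5, 0.6], [-0.2, 0.4], [0.2, -3.3], [-0.1, -0.4], [0.6, 0.5]]
```

View pics/b_ov.png

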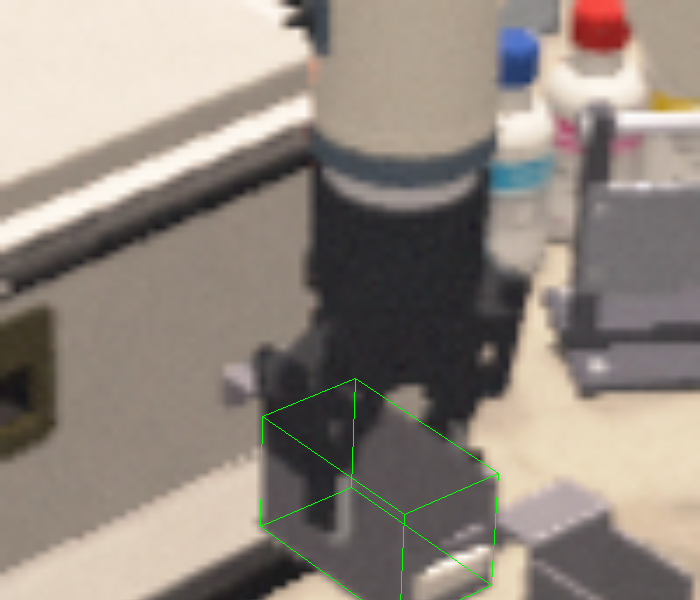

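```bash
cat >> h.py <<'E'
G=np.array([-.007,0,.0167])  # pad point in bin frame rel. mid
def held(th,yaw,s=None):     # mid position for held bin at nose-up th
    p,R=tool(s); g=p+[0,0,.022]; return g-Ro.from_euler("ZY",[yaw,th]).as_matrix()@G
def draw(cam,c,mid,th,yaw,x0,y0,w,h,sc,fn):
    f=cv2.resize(cam["frame"][y0:y0+h,x0:x0+w,::-1],None,fx=sc,fy=sc,interpolation=cv2.INTER_CUBIC)
    E=[(x,y,z) for x in(-50,50) for y in(-27,27) for z in(0,60)]
    L=[(a,b) for a in E for b in E if a<b and sum(i!=j for i,j in zip(a,b))==1]+[((50,27,70),(78,27,70)),((50,-27,70),(78,-27,70)),((78,-27,70),(78,27,70)),((78,27,70),(78,27,48)),((78,-27,70),(78,-27,48)),((78,27,48),(78,-27,48))]
    for a,b in L:
        q=(proj(cam,binpts(mid,th,yaw,[a,b]))+.5-[x0,y0])*sc
        cv2.line(f,*[tuple(int(v) for v in k) for k in q],(0,255,0),1)
    cv2.imwrite(fn,f)
E
python3 - <<'E'
from h import *
c=ctrl.read_camera("scene")
obs=[((-50,27,0),(357.6,219)),((-50,-27,0),(370.4,213.2)),((-50,-27,60),(371,201)),((50,27,0),(337.4,205.6)),((78,27,70),(331.6,182.6))]
f=lambda p: np.concatenate([(proj(c,binpts(held(p[0],.016),p[0],.016,[P]))-np.array(uv)+0.5).ravel() for P,uv in obs])
r=least_squares(f,[.1]);th=r.x[0];print(np.degrees(th),f(r.x).reshape(-1,2).round(1).tolist())
draw(c,"scene",held(th,.016),th,.016,310,160,80,70,8,"pics/b_ov2.png")
E
```

```text
-0.7029838722251542 [[-0.9, 1.9], [-0.3, 1.5], [0.4, -2.3], [-1.0, -0.1], [-0.1, 0.3]]
```

View pics/b_ov2.png

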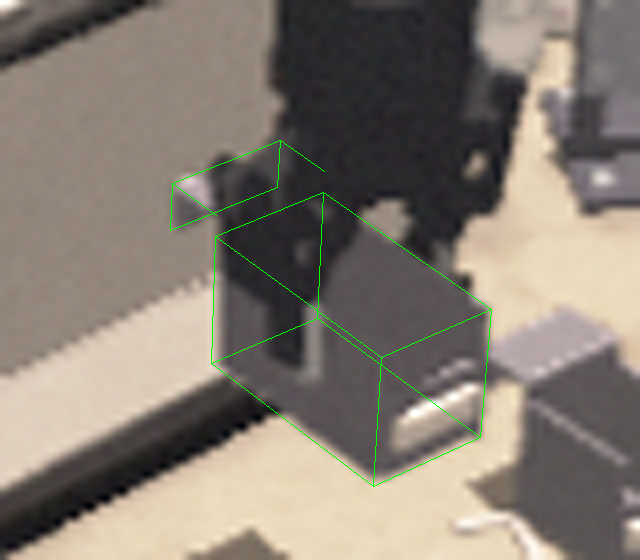

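Overlay: the bin sits level in the jaws, with the lip at scene (332,183) and the nose bottom at (357,219). The moves have no pitch axis. I'll set the 20° by pushing the lower back edge gently against the front of the rail so the bin pivots between the pads. First I carry it there on the near side.

Run:
```python
from h import *
go([.43,.176,.225]); go([.43,-.10,.225]);
```

```text
tool shift [ 0.0187 -0.0832 -0.0003] tool z yaw -89.04 ydir [-0.003 -0.001 -1.   ]
tool shift [ 0.0233 -0.0829  0.2757] tool z yaw -89.04 ydir [-0.003 -0.001 -1.   ]
```

```bash
python3 -m inch '[[[0.005,-0.03,0],0,1],[[0.01,-0.06,0],0,1],[[0.019,-0.083,0.01],0,1],[[0.022,-0.083,0.04],0,1],[[0.023,-0.083,0.08],0,1],[[0.023,-0.083,0.125],0,1],[[0.023,-0.083,0.17],0,1],[[0.023,-0.083,0.215],0.06,1],[[0.023,-0.083,0.25],0.15,1],[[0.023,-0.083,0.276],0.25,1]]' 30
python3 - <<'E'
from h import *
r=np.array([.6236,-.2555,0]); X=np.array([np.cos(-.5066),np.sin(-.5066),0])
g=r-.095*X; g[2]=.225; print(g)
go(g,-np.pi/2-.5066)
E
```

```text
clock: 6.78
eef_pos: [0.4304, -0.1016, 0.2254]
tcp_rot: [-0.085, 0.083, 0.702, -0.702]
wrist_force: [0.2, 0.3, -0.8]
gripper_width: 0.626
[ 0.54053207 -0.20940533  0.225     ]
tool shift [-1.325e-01  1.000e-04  7.880e-02] tool z yaw -103.62 ydir [-0.002  0.001 -1.   ]
turn 0.2689
```

```bash
python3 -m inch '[[[-0.02,0,0.02],0.08,1],[[-0.05,0,0.04],0.17,1],[[-0.09,0,0.06],0.269,1],[[-0.12,0,0.075],0.269,1],[[-0.1325,0,0.079],0.269,1],[[-0.1325,0,0.079],0.269,1],[[-0.1325,0,0.079],0.269,1]]'
cat >> h.py <<'E'
r0=np.array([.6236,-.2555,.135]); YR=-.5066; RX=np.array([np.cos(YR),np.sin(YR),0]); RY=np.array([-np.sin(YR),np.cos(YR),0])
def inrail():
    p,R=tool(); d=p-r0; print("tcp in rail frame x,y,z",(np.array([d@RX,d@RY,d[2]])*1e3).round(1),"yaw err deg",np.degrees(np.arctan2(R[1,2],R[0,2])+np.pi/2-YR).round(2),"F",np.round(ctrl.read_state()["wrist_force"],1))
E
python3 - <<'E'
from h import *
inrail()
for c in("scene","top"):
    cam=ctrl.read_camera(c)
    x,y,w,h=(360,90,100,75) if c=="scene" else (390,150,100,70)
    cv2.imwrite(f"pics/c_{c}_raw.png",cv2.resize(cam["frame"][y:y+h,x:x+w,::-1],None,fx=7,fy=7,interpolation=2))
    draw(cam,c,held(0,YR),0,YR,x,y,w,h,7,f"pics/c_{c}.png")
E
```

```text
clock: 7.65
eef_pos: [0.541, -0.2068, 0.2268]
tcp_rot: [-0.176, 0.175, 0.685, -0.685]
wrist_force: [1.0, 0.3, -1.4]
gripper_width: 0.628
tcp in rail frame x,y,z [-95.8   2.5  91.8] yaw err deg 0.29 F [ 1.   0.3 -1.4]
```

View pics/c_scene.png

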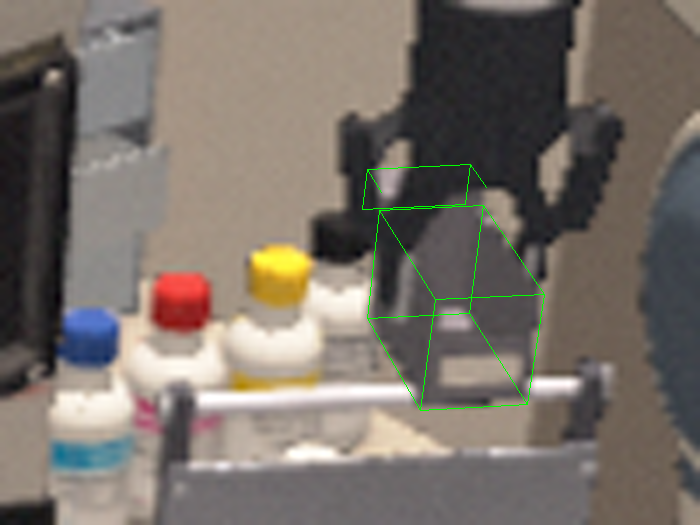

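View pics/c_top.png

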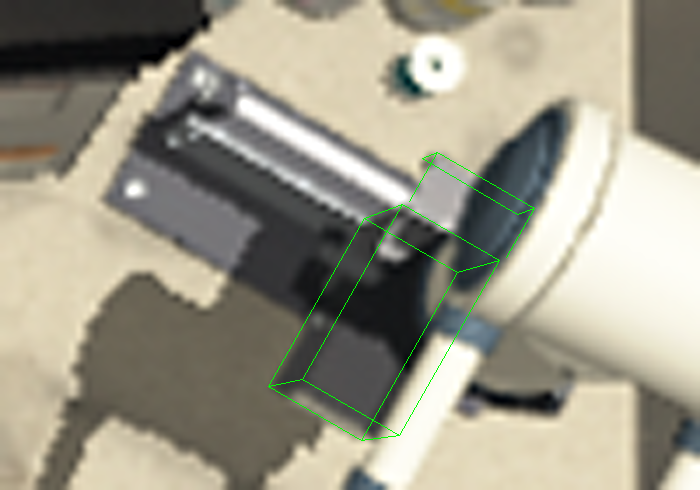

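```bash
python3 -m inch '[[[0,0.03,0.002],0,1],[[0,0.055,0.002],0,1],[[0,0.07,0.002],0,1],[[-0.008,0.07,0.002],0,1],[[-0.016,0.07,0.002],0,1],[[-0.024,0.07,0.002],0,1],[[-0.024,0.07,0.002],0,1],[[-0.024,0.07,0.002],0,1]]' 20
python3 - <<'E'
from h import *
inrail()
cam=ctrl.read_camera("scene")
draw(cam,"scene",held(0,YR),0,YR,370,90,90,80,7,f"pics/d_scene.png")
E
```

```text
clock: 8.75
eef_pos: [0.5617, -0.221, 0.1569]
tcp_rot: [-0.176, 0.176, 0.685, -0.685]
wrist_force: [-0.7, 0.6, -1.3]
gripper_width: 0.624
tcp in rail frame x,y,z [-70.8   0.2  21.9] yaw err deg 0.25 F [-0.7  0.6 -1.3]
```

View pics/d_scene.png

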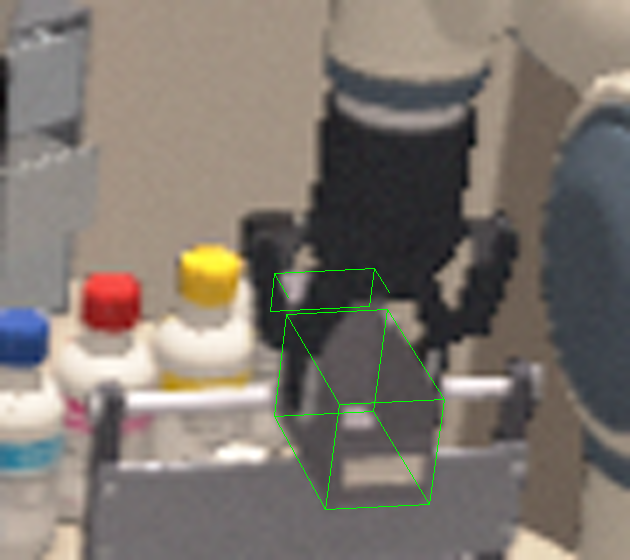

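```bash
python3 -m inch '[[[-0.003,0,0],0,1],[[-0.006,0,0],0,1],[[-0.008,0,0],0,1],[[-0.008,0,0],0,1]]'; python3 -c "
from h import *
inrail()";  python3 -m inch '[[[-0.002,0,0],0,1],[[-0.004,0,0],0,1],[[-0.004,0,0],0,1]]'; python3 -c "
from h import *
inrail()"
```

```text
clock: 9.3
eef_pos: [0.5668, -0.2237, 0.1571]
tcp_rot: [-0.178, 0.174, 0.685, -0.684]
wrist_force: [-10.1, 5.3, 4.3]
gripper_width: 0.627
tcp in rail frame x,y,z [-65.1   0.3  22.1] yaw err deg 0.25 F [-10.1   5.3   4.3]
clock: 9.68
eef_pos: [0.5693, -0.2243, 0.1576]
tcp_rot: [-0.178, 0.173, 0.686, -0.684]
wrist_force: [-14.9, 9.9, 8.5]
gripper_width: 0.627
tcp in rail frame x,y,z [-62.6   0.9  22.6] yaw err deg 0.29 F [-14.9   9.9   8.5]
```

Run:
```python
from h import *
print(np.round(ctrl.read_state()["torque"],2))
cam=ctrl.read_camera("scene")
draw(cam,"scene",held(0,YR),0,YR,370,90,90,80,7,f"pics/e_scene.png")
```

```text
[ 1.67  2.64 -0.23]
```

View pics/e_scene.png

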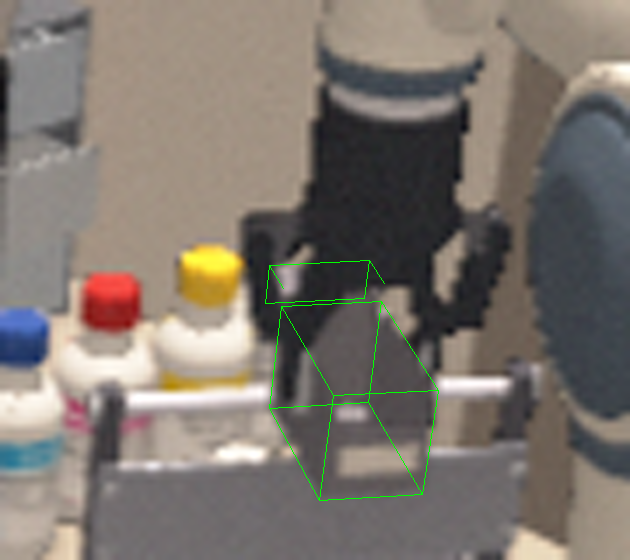

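```bash
python3 -m inch '[[[-0.002,-0.0015,0],0,1],[[-0.004,-0.003,0],0,1],[[-0.006,-0.0045,0],0,1],[[-0.008,-0.006,0],0,1],[[-0.008,-0.006,0],0,1]]'
python3 - <<'E'
from h import *
inrail()
cam=ctrl.read_camera("scene")
draw(cam,"scene",held(.2,YR),.2,YR,370,90,90,80,7,f"pics/f_scene.png")
E
```

```text
clock: 10.35
eef_pos: [0.5771, -0.2286, 0.1637]
tcp_rot: [-0.178, 0.173, 0.686, -0.684]
wrist_force: [-11.5, 8.5, 7.2]
gripper_width: 0.63
tcp in rail frame x,y,z [-53.7   1.   28.7] yaw err deg 0.29 F [-11.5   8.5   7.2]
```

View pics/f_scene.png

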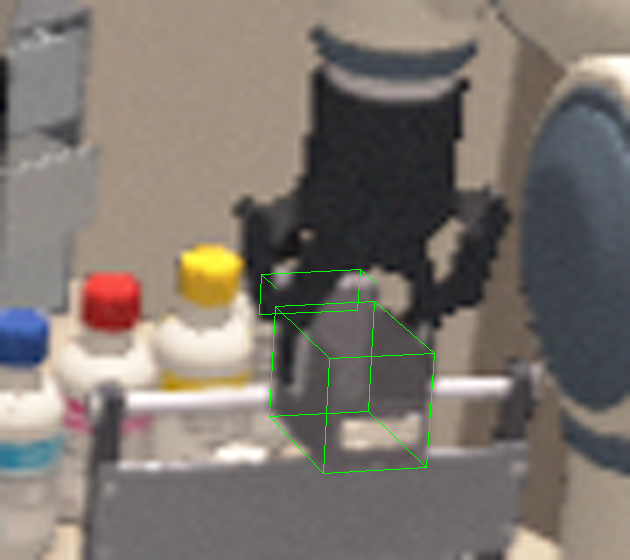

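```bash
python3 -m inch '[[[-0.002,-0.0015,0],0,1],[[-0.004,-0.003,0],0,1],[[-0.006,-0.0045,0],0,1],[[-0.0085,-0.0055,0],0,1],[[-0.0085,-0.0055,0],0,1]]'
python3 - <<'E'
from h import *
inrail()
cam=ctrl.read_camera("scene")
draw(cam,"scene",held(.37,YR),.37,YR,370,90,90,80,7,f"pics/g_scene.png")
E
```

```text
clock: 11.02
eef_pos: [0.5851, -0.2331, 0.169]
tcp_rot: [-0.177, 0.174, 0.686, -0.684]
wrist_force: [-9.6, 7.0, 5.0]
gripper_width: 0.626
tcp in rail frame x,y,z [-44.6   0.9  34. ] yaw err deg 0.28 F [-9.6  7.   5. ]
```

View pics/g_scene.png

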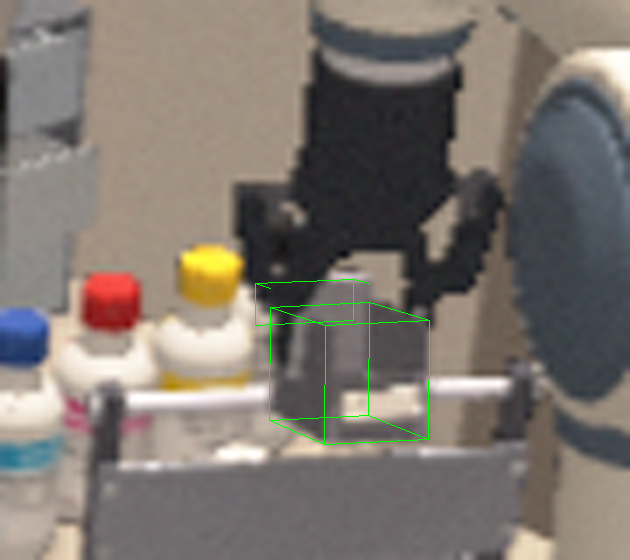

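```bash
python3 -m inch '[[[0.002,0,0],0,1],[[0.004,-0.001,0],0,1],[[0.007,-0.002,0.0005],0,1],[[0.007,-0.002,0.0005],0,1],[[0.007,-0.002,0.0005],0,1]]' 35
python3 - <<'E'
from h import *
inrail()
for c in ("scene","top"):
    cam=ctrl.read_camera(c)
    b=(370,90,90,80) if c=="scene" else (390,150,100,70)
    draw(cam,c,held(.35,YR),.35,YR,*b,7,f"pics/h_{c}.png")
E
```

```text
clock: 11.7
eef_pos: [0.5803, -0.2318, 0.1702]
tcp_rot: [0.176, -0.176, -0.685, 0.685]
wrist_force: [0.2, 0.1, -1.3]
gripper_width: 0.628
tcp in rail frame x,y,z [-49.4  -0.3  35.2] yaw err deg 0.25 F [ 0.2  0.1 -1.3]
```

View pics/h_scene.png

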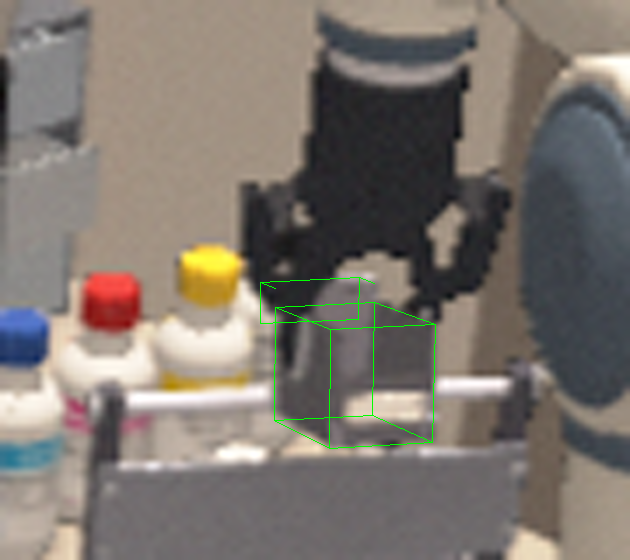

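View pics/h_top.png

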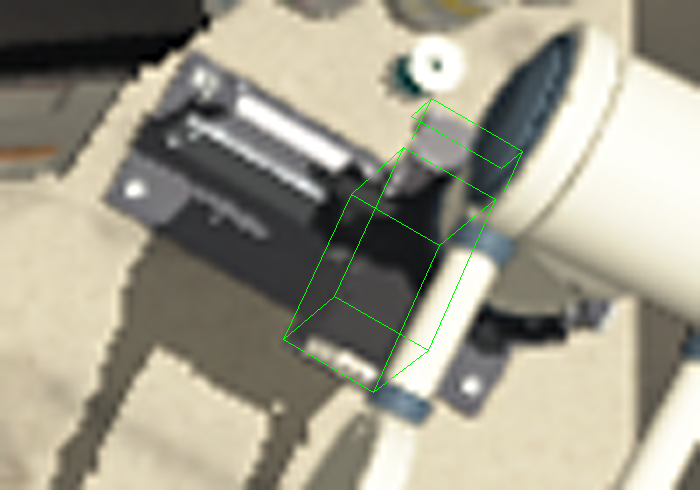

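The bin pivoted in the grip to about 20° nose up (nose bottom near scene (417,153), lip about (423,130)). Its opening now points at the rail. I slide it down along the bin's own axis, stopping before the tip passes the rail.

```bash
python3 -m inch '[[[0.003,0,0],0,1],[[0.006,0.009,0],0,1],[[0.010,0.019,0],0,1],[[0.0137,0.029,0],0,1],[[0.0137,0.029,0],0,1],[[0.0137,0.029,0],0,1]]'
python3 - <<'E'
from h import *
inrail()
for c in ("scene","top"):
    cam=ctrl.read_camera(c)
    b=(370,90,90,80) if c=="scene" else (390,150,100,70)
    draw(cam,c,held(.35,YR),.35,YR,*b,7,f"pics/i_{c}.png")
E
```

```text
clock: 12.55
eef_pos: [0.5683, -0.2251, 0.1414]
tcp_rot: [0.176, -0.176, -0.685, 0.685]
wrist_force: [-0.6, 0.5, -1.7]
gripper_width: 0.629
tcp in rail frame x,y,z [-63.1  -0.3   6.4] yaw err deg 0.25 F [-0.6  0.5 -1.7]
```

View pics/i_scene.png

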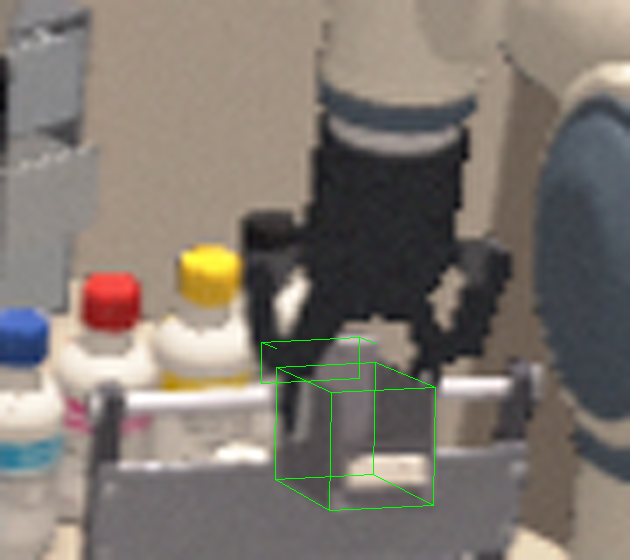

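View pics/i_top.png

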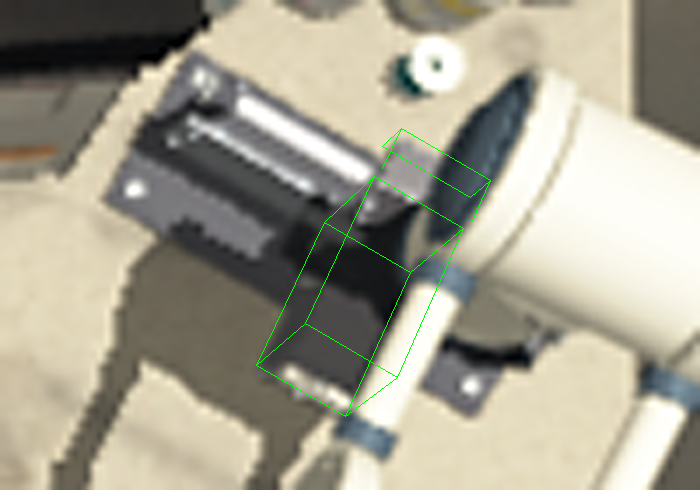

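```bash
python3 -m inch '[[[-0.002,0,0],0,1],[[-0.001,0.003,0],0,1],[[0.0005,0.007,0],0,1],[[0.002,0.010,0],0,1],[[0.003,0.0132,0],0,1],[[0.003,0.0132,0],0,1]]'
python3 - <<'E'
from h import *
inrail()
for c in ("scene","top"):
    cam=ctrl.read_camera(c)
    b=(370,90,90,80) if c=="scene" else (390,150,100,70)
    draw(cam,c,held(.35,YR),.35,YR,*b,7,f"pics/j_{c}.png")
E
```

```text
clock: 13.4
eef_pos: [0.5653, -0.2235, 0.1276]
tcp_rot: [-0.176, 0.175, 0.685, -0.685]
wrist_force: [-0.2, -0.1, -0.1]
gripper_width: 0.627
tcp in rail frame x,y,z [-66.5  -0.3  -7.4] yaw err deg 0.25 F [-0.2 -0.1 -0.1]
```

View pics/j_scene.png

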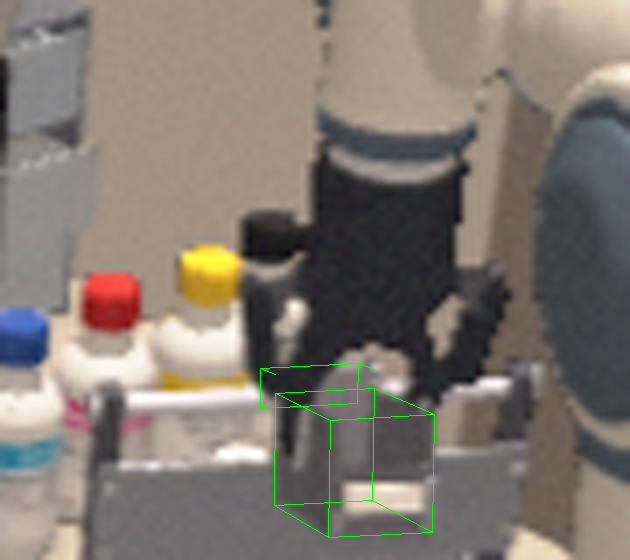

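View pics/j_top.png

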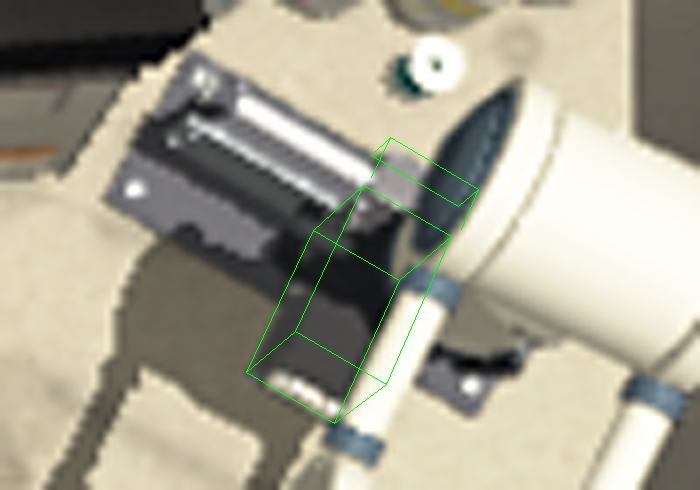

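```bash
python3 -m inch '[[[0.0005,0.0015,0],0,1],[[0.001,0.003,0],0,1],[[0.001,0.003,0],0,1]]' 20; python3 -c "
from h import *
inrail()";  python3 -m inch '[[[0.0005,0.0015,0],0,1],[[0.001,0.003,0],0,1],[[0.001,0.003,0],0,1]]'; python3 -c "
from h import *
inrail()"
```

```text
clock: 13.88
eef_pos: [0.5646, -0.2231, 0.1248]
tcp_rot: [-0.176, 0.176, 0.685, -0.685]
wrist_force: [0.3, -0.1, -0.5]
gripper_width: 0.627
tcp in rail frame x,y,z [-67.3  -0.3 -10.2] yaw err deg 0.25 F [ 0.3 -0.1 -0.5]
clock: 14.25
eef_pos: [0.5637, -0.2226, 0.1218]
tcp_rot: [-0.176, 0.176, 0.685, -0.685]
wrist_force: [-0.1, 0.4, -0.9]
gripper_width: 0.626
tcp in rail frame x,y,z [-68.3  -0.3 -13.2] yaw err deg 0.25 F [-0.1  0.4 -0.9]
```

```bash
python3 -m inch '[[[0.0005,0.0015,0],0,1],[[0.001,0.003,0],0,1],[[0.001,0.003,0],0,1]]' 20; python3 -c "
from h import *
inrail()";  python3 -m inch '[[[0.0005,0.0015,0],0,1],[[0.001,0.003,0],0,1],[[0.001,0.003,0],0,1]]'; python3 -c "
from h import *
inrail()
for c in ('scene','top'):
    cam=ctrl.read_camera(c)
    b=(370,90,90,80) if c=='scene' else (390,150,100,70)
    draw(cam,c,held(.30,YR),.30,YR,*b,7,f'pics/k_{c}.png')
"
```

```text
clock: 14.62
eef_pos: [0.5633, -0.2224, 0.1199]
tcp_rot: [0.175, -0.176, -0.685, 0.685]
wrist_force: [-0.9, 0.1, 1.5]
gripper_width: 0.628
tcp in rail frame x,y,z [-68.8  -0.3 -15.1] yaw err deg 0.25 F [-0.9  0.1  1.5]
clock: 15.0
eef_pos: [0.5632, -0.2224, 0.1177]
tcp_rot: [0.174, -0.177, -0.685, 0.685]
wrist_force: [1.9, -1.0, 4.9]
gripper_width: 0.628
tcp in rail frame x,y,z [-68.8  -0.4 -17.3] yaw err deg 0.24 F [ 1.9 -1.   4.9]
```

View pics/k_scene.png

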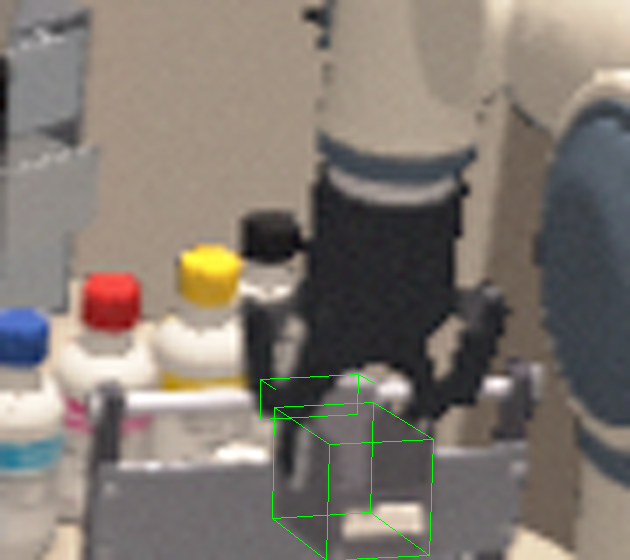

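View pics/k_top.png

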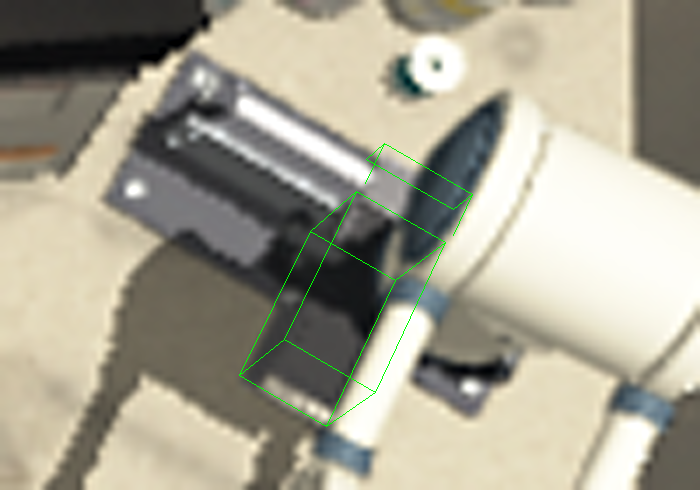

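Lip is on the rail (upward force 5 N at contact), and the overlay at about 17° fits the picture (nose bottom at scene (417,169)), so the hooked-while-raised condition is met. Next I swing the nose down by lowering the gripper about the rail.

```bash
python3 -m inch '[[[0,0.002,0],0,1],[[0,0.004,0],0,1],[[0,0.006,0],0,1],[[0,0.008,0],0,1],[[0,0.010,0],0,1],[[0,0.010,0],0,1]]' 20; python3 -c "
from h import *
inrail()
for c in ('scene','top'):
    cam=ctrl.read_camera(c)
    b=(370,90,90,90) if c=='scene' else (390,150,100,70)
    draw(cam,c,held(.12,YR),.12,YR,*b,6,f'pics/l_{c}.png')
"
```

```text
clock: 15.85
eef_pos: [0.5633, -0.2225, 0.1076]
tcp_rot: [0.174, -0.177, -0.685, 0.685]
wrist_force: [3.4, -2.1, 4.2]
gripper_width: 0.63
tcp in rail frame x,y,z [-68.7  -0.4 -27.4] yaw err deg 0.23 F [ 3.4 -2.1  4.2]
```

View pics/l_scene.png

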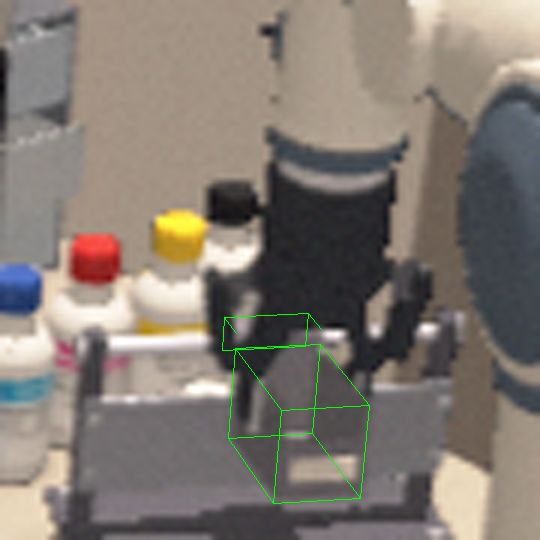

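View pics/l_top.png

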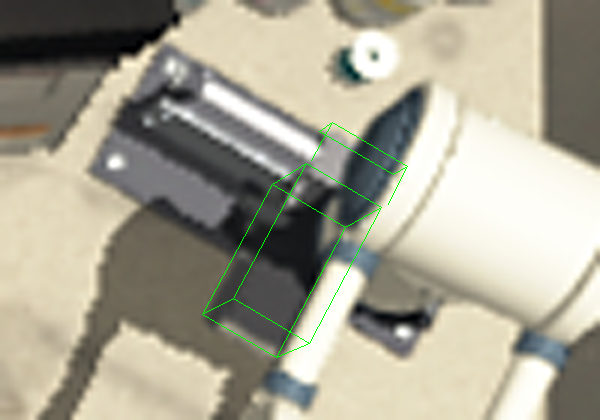

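```bash
python3 -m inch '[[[-0.0005,0.002,0],0,1],[[-0.001,0.004,0],0,1],[[-0.0015,0.006,0],0,1],[[-0.002,0.008,0],0,1],[[-0.002,0.008,0],0,1]]' 20; python3 -c "
from h import *
inrail()
for c in ('scene','top'):
    cam=ctrl.read_camera(c)
    b=(370,90,90,90) if c=='scene' else (390,150,100,70)
    draw(cam,c,held(.0,YR),.0,YR,*b,6,f'pics/m_{c}.png')
"
```

```text
clock: 16.58
eef_pos: [0.5631, -0.2221, 0.1003]
tcp_rot: [-0.176, 0.175, 0.685, -0.685]
wrist_force: [-8.9, 5.2, 12.6]
gripper_width: 0.626
tcp in rail frame x,y,z [-69.1  -0.2 -34.7] yaw err deg 0.24 F [-8.9  5.2 12.6]
```

View pics/m_scene.png

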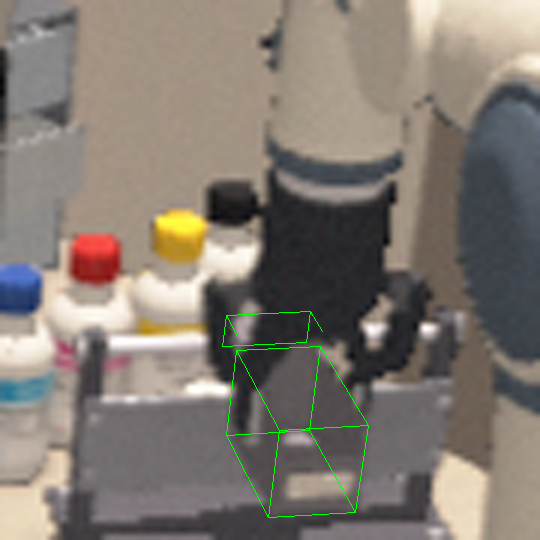

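View pics/m_top.png

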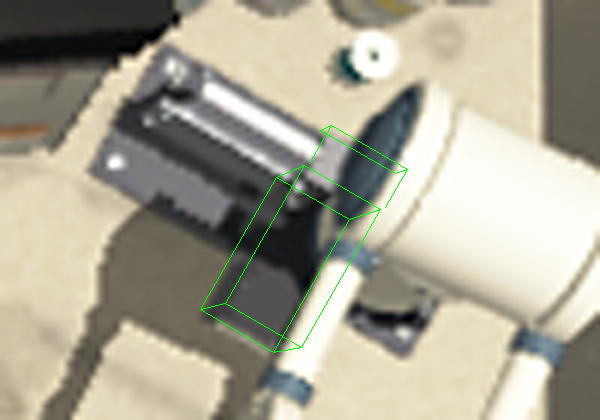

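```bash
python3 -m inch '[[[0.001,-0.0005,0],0,1],[[0.0015,-0.001,0],0,1],[[0.0015,-0.001,0],0,1]]' 20; python3 -c "
from h import *
inrail()"
```

```text
clock: 17.05
eef_pos: [0.5629, -0.2221, 0.1003]
tcp_rot: [0.175, -0.176, -0.685, 0.685]
wrist_force: [-0.5, -0.2, 5.9]
gripper_width: 0.629
tcp in rail frame x,y,z [-69.2  -0.2 -34.7] yaw err deg 0.25 F [-0.5 -0.2  5.9]
```

```bash
python3 -m inch '[[[0,0,0],0,0.36],[[0,0,0],0,0.33],[[0,0,0],0,0.3],[[0,0,0],0,0.25],[[0,0,0],0,0.2],[[0,0,0],0,0.12],[[0,0,0],0,0.05],[[0,0,0],0,0.05]]'; python3 -c "
from h import *
inrail()
for c in ('scene','top'):
    cam=ctrl.read_camera(c)
    b=(370,90,90,90) if c=='scene' else (390,150,100,70)
    draw(cam,c,held(.0,YR),.0,YR,*b,6,f'pics/n_{c}.png')
"
```

```text
clock: 18.05
eef_pos: [0.5625, -0.222, 0.0991]
tcp_rot: [0.176, -0.176, -0.685, 0.685]
wrist_force: [-0.0, -0.1, -1.4]
gripper_width: 0.947
tcp in rail frame x,y,z [-69.7  -0.4 -35.9] yaw err deg 0.25 F [-0.  -0.1 -1.4]
```

View pics/n_scene.png

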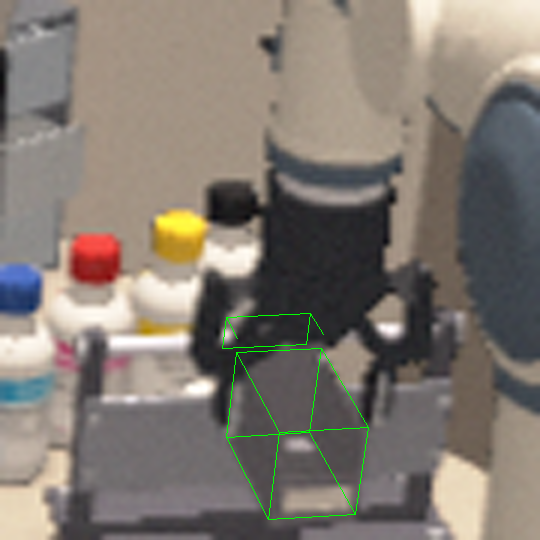

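The bin hangs free, with its nose at about scene (421,172) matching the level overlay, and the jaws are open on both sides. I retreat straight up, then back.

```bash
python3 -m inch '[[[0,-0.01,0],0,0],[[0,-0.03,0],0,0],[[0,-0.06,0],0,0],[[0,-0.1,0],0,0],[[0,-0.14,0],0,0],[[0.03,-0.16,0],0,0],[[0.08,-0.16,0],0,0],[[0.13,-0.16,0],0,0],[[0.15,-0.16,0],0,0],[[0.15,-0.16,0],0,0]]'
python3 - <<'E'
from h import *
inrail()
mid=r0+RX*(1-66)/1e3-[0,0,.03]
for c in ('scene','top'):
    cam=ctrl.read_camera(c)
    for n in ("long_bin_lip","long_bin_mid","rail_mid","short_bin_mid"):
        print(c,n,[(r["uv"],r["conf"]) for r in ctrl.place_of(n,c)])
    print(proj(cam,np.array([mid,r0])).round(1).tolist())
    b=(370,120,90,75) if c=='scene' else (390,150,100,70)
    draw(cam,c,mid,.0,YR,*b,8,f'pics/o_{c}.png')
    x,y,w,h=(320,120,130,130) if c=='scene' else (310,150,170,100)
    cv2.imwrite(f'pics/p_{c}.png',cv2.resize(cam["frame"][y:y+h,x:x+w,::-1],None,fx=4.5,fy=4.5,interpolation=2))
E
```

```text
clock: 19.4
eef_pos: [0.4306, -0.1494, 0.2617]
tcp_rot: [0.174, -0.177, -0.685, 0.685]
wrist_force: [1.3, 0.3, 0.8]
gripper_width: 1.001
tcp in rail frame x,y,z [-220.2   -0.9  126.7] yaw err deg 0.27 F [1.3 0.3 0.8]
scene long_bin_lip [([415.6, 146.1], 0.63)]
scene long_bin_mid [([420.2, 163.4], 0.91), ([204.0, 295.3], 0.55)]
scene rail_mid [([415.6, 148.0], 0.92)]
scene short_bin_mid [([384.6, 216.8], 0.65)]
[[418.8, 161.8], [415.0, 146.2]]
top long_bin_lip [([195.0, 199.9], 0.72), ([448.8, 179.0], 0.66), ([437.0, 195.4], 0.33)]
top long_bin_mid [([438.7, 194.5], 0.63), ([206.0, 213.6], 0.62)]
top rail_mid [([448.3, 177.9], 0.75)]
top short_bin_mid [([365.9, 221.2], 0.78), ([451.5, 179.3], 0.18)]
[[437.2, 193.6], [448.0, 178.0]]
```

View pics/p_scene.png

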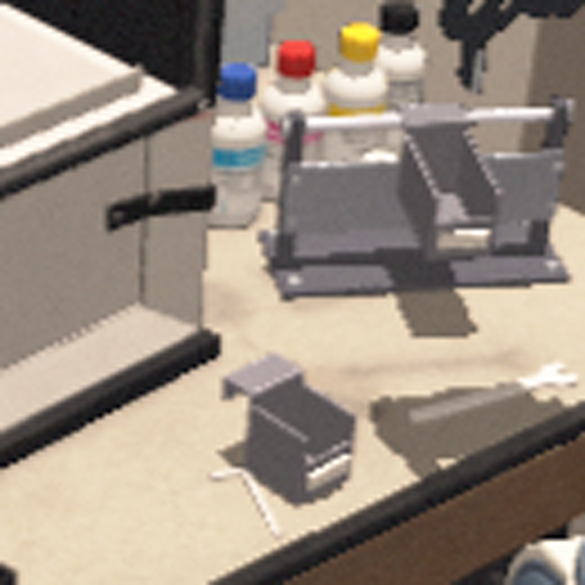

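View pics/o_scene.png

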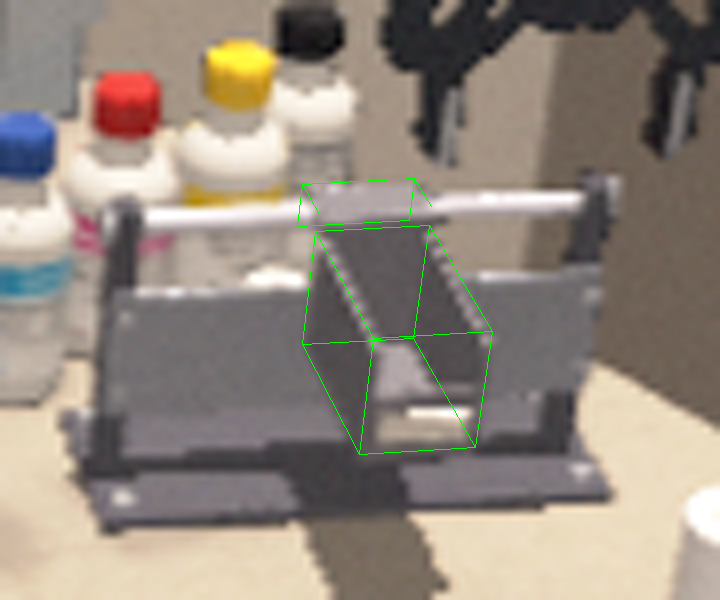

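View pics/o_top.png

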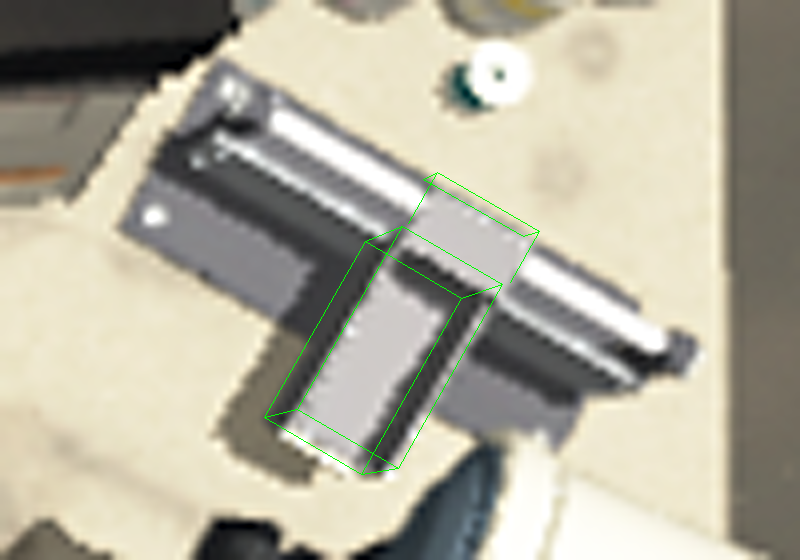

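The bin hangs level at mid-rail. Its lip covers the rail at scene (416,146) / top (449,179), matching the predicted overlay in both views. The short bin stands where it was (scene (384,216), top (366,221)), and the open gripper is clear of everything. Handing in.

```bash
python3 -c "
from bench import ctrl
print(ctrl.finish_job())"
```

```text
the job is handed in; nothing more can be done
None
```

The long grey bin now hangs level by its lip at about the middle of the rail. I handed the job in at about 19.5 s of the allowed 54 s; no verdict was reported.

- **Nose tilt:** the moves have no pitch axis. I gripped the bin level across its side walls and carried it over on the near side of the machine. I then pushed its lower back edge gently against the front of the rail, so that it pivoted in the grip to about 20° nose up.
- **Hooking and swing:** I slid the lip over the rail with the nose still raised. At contact the overlay fitted about 17°, while the arm position gave about 15°; both are above the 10° needed. I then lowered the gripper until the bin's back met the panel, backed off to lower the contact force, opened the jaws slowly and withdrew.
- **Final checks:**
  - In both pictures the hung bin matches a level overlay at mid-rail to within a pixel or two (about 3–8 mm).
  - The networks put the lip on the rail middle to within a pixel or two in both views.
  - The short bin's detected position agrees with the start to about 1 px in the top view; from the scene camera there was no starting point reading to compare.
  - The gripper is well clear, about 0.2 m away, and the wrist force reads near zero.
- **What disagreed:** during the carry the top view showed the bin about 3 mm forward of where I expected it in the grip. I corrected for this before hooking. I did not measure the bin's speed directly.

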